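Shut the solvent bottle and put it back in the drip tray

TASK

The soft squeeze bottle on the printer repair bench was left with its push-pull spout up. Where the bottle stands, press the spout gently until it is fully down; then lift the bottle with a light grip that does not squash its thin walls, keep it upright, and set it down softly on the floor of the shallow steel tray, in the free space beside the jar. Leave the jar and everything else as they are.

Things in the scene. Friction and masses are not known exactly. Their poses are not given: they have to be found in the camera images.
- bottle: Soft white squeeze bottle, loose, 150-310 g, flat oval section: 66 mm along its x, 42 mm across its y (flat faces: grip here). Straight sides to 115 mm height, shoulder to 123, round black collar (diameter 27) to 133, spout above. Origin: centre of underside. Thin-walled: a grip of 5 to 10 N on each finger carries it; 15 N on each, on any part, squashes it and squirts solvent.
- spout (a joint): Push-pull spout on top of the bottle, sliding along the bottle's z. 0 = fully down (shut), 0.008 m = fully up (open). A stiff fit holds it where it is left: it moves down under a push of about 6 N and then meets a hard stop at 0. A push over 40 N would dent the neck in.
- spout_top (a point): Centre of the flat top of the spout, a black disc 19 mm in diameter, on the bottle's axis. It is 147.5 mm above the bottle's underside when shut and up to 155.5 mm when open.
- tray: Shallow open steel tray, fixed to the bench, outside 180 mm along its own x, 300 mm along its own y, 22 mm high; walls and floor 3 mm thick, so its floor lies 3 mm above the bench. Origin: centre of its underside.
- jar: White round lidded grease jar standing in the tray, 62 mm in diameter, 54 mm high, somewhere along the tray's length near its long centre line. Origin: centre of its underside. To be left alone.
- screwdriver: Screwdriver 200 mm long lying on the bench along its own x. Origin: under its middle. To be left alone.
- spray: White spray bottle with green trigger head, 74 mm in diameter, about 205 mm high, standing on the far part of the bench. Origin: centre of its underside. To be left alone.
- roll: Blue paper wipe roll standing on end, 110 mm in diameter, 100 mm high, on the far part of the bench. Origin: centre of its underside. To be left alone.
Things that resemble listed ones, but are neither listed nor needed, are in the scene too. Of the things that look like the bottle, the largest one is meant.

How it is judged:
By the outcome, as a careful person would: the job done as asked, in the order asked, and still so for the second after the job is handed in, with the robot touching nothing.
It also fails if it takes over 53 s, if anything falls off the work surface, if the arm or the gripper's body presses on something with over 40 N, if the wrist force passes 120 N, or if a joint passes its speed limit or range.

ROBOT

A 6-joint arm with a two-finger parallel gripper is mounted at the origin on the work surface. World frame = base frame: x ahead of the robot, y to its left, z up, the work surface at z = 0. Lengths are in m, angles in rad, forces in N, time in s.
With the tool pointing down it reaches from about 0.35 to 0.775 m from the base axis. Payload 7.3 kg.
Tool frame: the origin (TCP) lies between the finger pads; the fingertips stand 14 mm ahead of it and the grasp point (between the pads) lies 5 mm behind it; z points along the fingers, y is the line along which they close (so a half turn about z gives the same grasp; the last joint's range is limited). The gripper opens to 92 mm and grips with 3 to 60 N. Pads are 19 mm wide; open, the fingers measure 130 mm over their backs; the gripper's body (75 mm by 190 mm) begins 47 mm behind the grasp point.
Start: joints at [-1.369, 0.342, 1.524, -0, 1.275, -0.146], TCP at [0.179, -0.494, 0.241] pointing down, gripper open.
Joint ranges: [-2.53, 2.53], [-0.77, 2.02], [0.04, 2.7], [-1, 4.14], [0.28, 2.66], [-3.11, 3.11]. Speed limits (rad/s): [2.57, 2.57, 3.14, 3.14, 3.14, 3.14].

INTERFACE

Orientations are given as [roll, pitch, yaw] about the fixed x, y, z axes, in that order (R = Rz(yaw) Ry(pitch) Rx(roll)).
In Python, from cell import robot, eyes gives the robot as it stands. The module is installed in compiled form; this text tells all that it offers.
- The arm moves only by the shell command python3 -m handwheel 'ROWS' [FORCE]. ROWS is JSON, one flat list of numbers, 5 for each row, row after row: the shift along the world's x, y, z in mm, then the turn about the world's z in rad, then the opening, from 0 (shut) to 1 (fully open). In form: [x, y, z, spin, jaw, x, y, z, spin, jaw, ...]. A call has 1 to 8 rows; each row shifts and turns the commanded pose from where the row before left it; what a row does not reach is not made up. A row lasts 1/10 s, in which the tool goes at most 50 mm and 8.59 degrees, less where a joint would pass 70% of its speed; a pose out of reach is approached as far as the arm can. A call with a gripper value outside its range is refused whole. The fingers move at their own pace and stop on an object; FORCE is the grip in N (left out, the last holds). Time passes only in rows, so rows that do not move let the fingers close. It gives the time, the measured TCP pose, the force, the opening and the grip force at its end, in the units of the state.
- robot.observe(): the state, without advancing time (a new reading comes with each control period).
- eyes.read_camera(name): name is "scene" or "top" or "wrist"; returns (picture, depth): 420x560x3 uint8, blue, green, red; 420x560 float32, m along the optical axis (not along the pixel's ray), 0 where there is no reading.
- eyes.calibration(name): a dict with "fx", "fy", "cx", "cy" (pixels), "dist_coeffs" ([k1, k2, p1, p2, k3] as OpenCV has them; the pictures are not rectified), "world_to_cam" (4x4, takes a point from world to camera coordinates). Camera axes: x right, y down, z forward; pixel columns grow to the right and rows downward; lengths in m; the calibration is good to about 2 mm. A picture is of the moment at which its call begins: read the wrist's pose just before it. calibration takes no time and is no camera call; for the wrist camera it gives the pose at the moment of the call.
- robot.hand_in(): hands the job in; it is judged then, once.
The state is a dict: "time": time; "qpos": joint angles; "qvel": joint speeds; "joint_efforts": joint torques, N m; "tool_pos": TCP position; "tool_rot": TCP orientation; "contact_force": force on the tool from outside, world axes, zero at the start; "torque": the same for the moment, N m; "opening": finger opening in m; "grip_force": force on a finger pad.
Only numpy, scipy, OpenCV 4.12 (cv2) and the standard library are available. Lean on these libraries where they do the work, as an engineer would, in place of code of your own. Each camera call takes 0.05 s, during which the arm holds its last target. There are 200 camera calls.

## Working session

There is one attempt and no reset: what is moved stays moved. The work goes in short steps, Python scripts to look and compute and a shell command to move; the robot and the scene stay as the last step left them, time stands still between calls to the robot, and variables do not carry over. Pictures are saved under pics/ and viewed, at most 10 in all, crops included, and the job is handed in when it is done.

```bash
mkdir -p pics; cat > h.py <<'E'
import numpy as np, cv2
from cell import robot, eyes
def cloud(name):
    im,d=eyes.read_camera(name); c=eyes.calibration(name)
    K=np.array([[c['fx'],0,c['cx']],[0,c['fy'],c['cy']],[0,0,1]]);D=np.array(c['dist_coeffs'],float)
    h,w=d.shape; u,v=np.meshgrid(np.arange(w),np.arange(h))
    n=cv2.undistortPoints(np.stack([u,v],-1).reshape(-1,1,2).astype(np.float64),K,D).reshape(h,w,2)
    P=np.dstack([n*d[...,None],d]); T=np.linalg.inv(np.array(c['world_to_cam']))
    W=P@T[:3,:3].T+T[:3,3]; W[d==0]=np.nan
    return im,d,W
E
python3 - <<'E'
from h import *
a,da,Wa=cloud('top'); b,db,Wb=cloud('scene')
np.savez('c.npz',a=a,Wa=Wa,b=b,Wb=Wb)
cv2.imwrite('pics/top.png',a); cv2.imwrite('pics/scene.png',b)
print(robot.observe())
E
```

```text
{'time': 0.1, 'qpos': array([-1.36899983e+00,  3.42686654e-01,  1.52488777e+00,  1.57971779e-05,
        1.27544113e+00, -1.45990485e-01]), 'qvel': array([-0.00080803, -0.00354707, -0.00099294, -0.00062489, -0.00103001,
       -0.00021706]), 'joint_efforts': array([ 1.88272432e-03, -4.32003844e+01, -2.44696462e+01,  7.18712993e-02,
        5.26020722e-02, -5.24283030e-05]), 'tool_pos': array([ 0.1788906 , -0.49322019,  0.24010879]), 'tool_rot': array([-3.14018708e+00, -2.21939286e-04,  3.47782217e-01]), 'contact_force': array([ 0.19840421, -0.1900672 , -0.38264298]), 'torque': array([-0.01101218, -0.02256394,  0.00313297]), 'grip_force': 0.0, 'opening': 0.0920047398834333}
```

View pics/top.png

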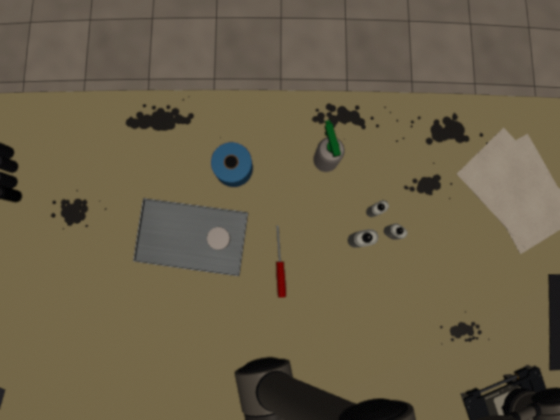

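View pics/scene.png

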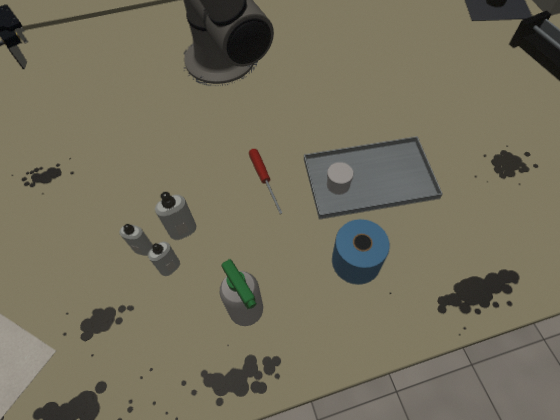

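The top view shows the largest bottle at about (365,238), with two smaller lookalikes at (380,208) and (398,231). The tray is around (192,237), with the jar at (218,238), so its left half (~165,233) is free. The scene view agrees: big bottle at (172,212), jar at (340,177).

```bash
python3 - <<'E'
from h import *
z=np.load('c.npz')
for n in 'ab':
    W=z['W'+n].reshape(-1,3); C=z[n].reshape(-1,3).astype(int); ok=~np.isnan(W[:,0]); W=W[ok];C=C[ok]
    if n=='a':
        g=z['Wa']; print([ (p,g[p[1],p[0]].round(3)) for p in [(365,238),(380,208),(398,231),(218,238),(170,232),(300,200),(143,200),(246,212),(240,274),(136,261)]])
        c0=g[238,365,:2]; j0=g[238,218]
    m=np.linalg.norm(W[:,:2]-c0,axis=1)<.07
    B=W[m];CB=C[m]
    print(n,'zmax',B[:,2].max(), 'n',(B[:,2]>.03).sum())
    for lo,hi in [(.03,.11),(.105,.126),(.128,.138),(.143,.17)]:
        s=(B[:,2]>lo)&(B[:,2]<hi); Q=B[s]
        if len(Q)<5: print(lo,len(Q));continue
        q=Q[:,:2].astype(np.float32); print(lo,hi,len(Q),'mean',Q.mean(0).round(4),'med z',np.median(Q[:,2]).round(4),'rect',cv2.minAreaRect(q))
    # tray / jar
    s=(np.linalg.norm(W[:,:2]-j0[:2],axis=1)<.06)&(W[:,2]>.045)&(W[:,2]<.07); print('jar',s.sum(),W[s].mean(0).round(4),cv2.minEnclosingCircle(W[s][:,:2].astype(np.float32)))
    s=(np.linalg.norm(W[:,:2]-j0[:2],axis=1)<.27)&(W[:,2]>.015)&(W[:,2]<.03)&(C.max(1)-C.min(1)<40)&(abs(W[:,0]-j0[0])<.16)&(W[:,1]>j0[1]-.12); print('rim',s.sum(),cv2.minAreaRect(W[s][:,:2].astype(np.float32)))
    f=(B[:,2]<.02); print('bench z',np.median(B[f][:,2]))
E
python3 -c "
import cv2;a=cv2.imread('pics/top.png');b=cv2.imread('pics/scene.png')
A=cv2.resize(a[190:260,340:420],(400,350),interpolation=3);B=cv2.resize(b[180:280,115:215],(400,400),interpolation=3)[:350]
cv2.imwrite('pics/crop.png',cv2.convertScaleAbs(cv2.hconcat([A,B]),alpha=1.5))"
```

```text
[((365, 238), array([ 0.54 , -0.208,  0.15 ])), ((380, 208), array([ 0.621, -0.258,  0.105])), ((398, 231), array([ 0.56 , -0.305,  0.103])), ((218, 238), array([0.541, 0.174, 0.056])), ((170, 232), array([0.559, 0.317, 0.004])), ((300, 200), array([ 0.653, -0.051,  0.001])), ((143, 200), array([0.647, 0.392, 0.022])), ((246, 212), array([0.616, 0.101, 0.02 ])), ((240, 274), array([0.443, 0.117, 0.003])), ((136, 261), array([0.476, 0.407, 0.021]))]
a zmax 0.1601247901242715 n 423
0.03 0.11 68 mean [ 0.537  -0.1878  0.0716] med z 0.0733 rect ((0.5400161743164062, -0.19074377417564392), (0.040189217776060104, 0.01595413126051426), 3.0676324367523193)
0.105 0.126 256 mean [ 0.5422 -0.2126  0.1199] med z 0.1204 rect ((0.5430351495742798, -0.21520042419433594), (0.042326152324676514, 0.06564023345708847), 11.302360534667969)
0.128 0.138 44 mean [ 0.5419 -0.212   0.1328] med z 0.133 rect ((0.5404021739959717, -0.2133728265762329), (0.02522609941661358, 0.03651738539338112), 41.14713668823242)
0.143 0.17 47 mean [ 0.5431 -0.2159  0.1543] med z 0.1543 rect ((0.5433436036109924, -0.2163619995
[... 574 characters left out ...]
.1196 rect ((0.545299768447876, -0.21952956914901733), (0.04043634980916977, 0.0636952668428421), 8.272443771362305)
0.128 0.138 91 mean [ 0.5475 -0.2192  0.1319] med z 0.132 rect ((0.5458979606628418, -0.21925218403339386), (0.024231046438217163, 0.02728397026658058), 17.236148834228516)
0.143 0.17 71 mean [ 0.545  -0.2195  0.1533] med z 0.1544 rect ((0.5439395904541016, -0.21998946368694305), (0.01668069325387478, 0.01753895729780197), 54.424560546875)
jar 494 [0.5451 0.1686 0.0554] ((0.5423386096954346, 0.16996748745441437), 0.03184491768479347)
rim 848 ((0.5457359552383423, 0.2533005475997925), (0.30249741673469543, 0.18438808619976044), 82.59347534179688)
bench z -0.00039996621289045686
```

View pics/crop.png

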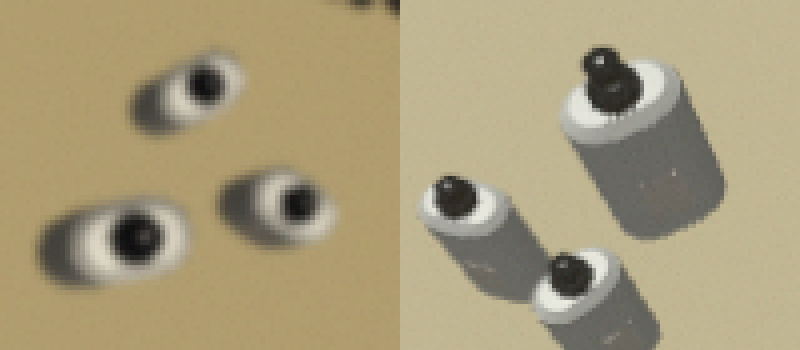

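The crop confirms the large bottle (left panel, spout at ~(135,237)) with its spout up and long axis tilted about 10° from world y. Both cameras put it near (0.5435, −0.2175). The tool has to turn +1.396 rad to a yaw of 1.745.

```bash
python3 -m handwheel '[30,20,0,0.13,1, 38,29,0,0.14,1, 38,29,0,0.14,1, 38,29,0,0.14,1, 38,29,0,0.14,1, 38,29,0,0.14,1, 38,29,0,0.14,1, 38,29,0,0.14,1]'; python3 -m handwheel '[38,29,0,0.14,1, 30,24,0,0.14,1, 0,0,0,0,1, 0,0,0,0,1]'
python3 - <<'E'
from h import *
o=robot.observe(); im,d,W=cloud('wrist'); cv2.imwrite('pics/w1.png',im); np.savez('w1.npz',im=im,W=W)
print(o['time'],o['tool_pos'],o['tool_rot'],o['contact_force'])
B=W.reshape(-1,3); B=B[~np.isnan(B[:,0])]; B=B[np.linalg.norm(B[:,:2]-[.5435,-.2175],axis=1)<.045]
for lo,hi in [(.105,.126),(.128,.138),(.146,.17)]:
    Q=B[(B[:,2]>lo)&(B[:,2]<hi)]
    if len(Q)>5: print(lo,len(Q),Q.mean(0).round(4),np.median(Q[:,2]),cv2.minAreaRect(Q[:,:2].astype(np.float32)))
E
```

```text
time: 0.9
tool_pos: [0.4762, -0.269, 0.2405]
tool_rot: [-3.141, -0.0, 1.464]
contact_force: [-0.1, -0.5, -0.0]
opening: 0.0919
grip_force: 0.0
time: 1.3
tool_pos: [0.5429, -0.2169, 0.24]
tool_rot: [-3.14, -0.001, 1.738]
contact_force: [-0.0, 0.5, 0.8]
opening: 0.0918
grip_force: 0.0
1.3 [ 0.54293145 -0.21692569  0.24000067] [-3.14020209e+00 -6.02777635e-04  1.73833254e+00] [-2.33735033e-04  4.91549011e-01  7.55788331e-01]
0.105 1880 [ 0.5405 -0.2138  0.12  ] 0.12098876907156539 ((0.541296124458313, -0.2192501276731491), (0.042626332491636276, 0.065548837184906), 10.045695304870605)
0.128 398 [ 0.5404 -0.2141  0.1326] 0.13279009294986074 ((0.5408082008361816, -0.21660536527633667), (0.027915632352232933, 0.022134501487016678), 12.022149085998535)
0.146 426 [ 0.5412 -0.2189  0.1549] 0.15503032176383608 ((0.5413310527801514, -0.21943557262420654), (0.018233681097626686, 0.018311236053705215), 82.52569580078125)
```

View pics/w1.png

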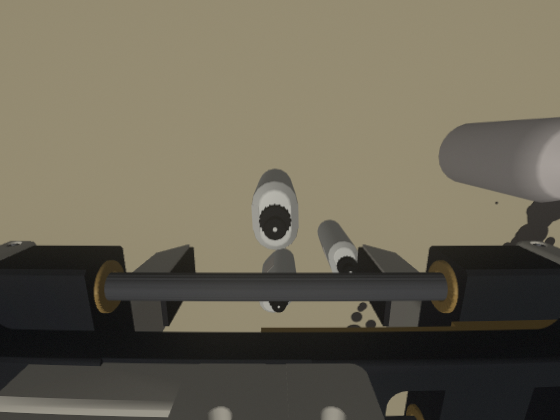

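The wrist view shows the bottle at (275,215), with the small ones near (280,300) and (345,265) clear of the fingers. It measures (0.5413, −0.2193) with the spout top at 0.155, about 10° turned, which agrees with the other cameras. Next: close the jaws and come down to just above the spout.

```bash
python3 -m handwheel '[-1,-2,-10,0.007,0, 0,0,-15,0,0, 0,0,-15,0,0, 0,0,-15,0,0, 0,0,-9,0,0, 0,0,0,0,0, 0,0,0,0,0, 0,0,0,0,0]' 6; python3 -m handwheel '[0,0,-2,0,0, 0,0,-2,0,0, 0,0,-1,0,0, 0,0,0,0,0]'
```

```text
time: 2.15
tool_pos: [0.5422, -0.22, 0.1775]
tool_rot: [3.14, 0.001, 1.744]
contact_force: [-0.0, 0.3, 0.2]
opening: 0.0323
grip_force: 0.0
time: 2.55
tool_pos: [0.5419, -0.2195, 0.1716]
tool_rot: [-3.141, -0.0, 1.745]
contact_force: [0.2, 0.4, 0.5]
opening: 0.0018
grip_force: 0.0
```

```bash
python3 -m handwheel '[0,0,-2,0,0, 0,0,-2,0,0, 0,0,0,0,0]'; python3 -m handwheel '[0,0,-1,0,0, 0,0,-1,0,0, 0,0,0,0,0]';python3 -m handwheel '[0,0,-1,0,0, 0,0,-1,0,0, 0,0,0,0,0]'
```

```text
time: 2.85
tool_pos: [0.5421, -0.2196, 0.1681]
tool_rot: [3.141, 0.0, 1.745]
contact_force: [-0.8, 0.4, 3.5]
opening: 0.0005
grip_force: 1.6
time: 3.15
tool_pos: [0.5422, -0.2197, 0.1664]
tool_rot: [3.141, 0.001, 1.745]
contact_force: [0.1, 0.5, 4.5]
opening: 0.0005
grip_force: 2.5
time: 3.45
tool_pos: [0.5422, -0.2196, 0.1644]
tool_rot: [3.141, 0.001, 1.745]
contact_force: [-0.9, -0.3, 5.1]
opening: 0.0006
grip_force: 2.5
```

Sliding down under about 5 N; tips are at 0.1504 and the stop is at about 0.1475.

```bash
python3 -m handwheel '[0,0,-1,0,0, 0,0,-1,0,0, 0,0,0,0,0]'; python3 -m handwheel '[0,0,-1,0,0, 0,0,0,0,0]';python3 -m handwheel '[0,0,-0.5,0,0, 0,0,0,0,0]'
```

```text
time: 3.75
tool_pos: [0.5422, -0.2197, 0.1624]
tool_rot: [3.141, 0.001, 1.745]
contact_force: [-0.6, 0.7, 5.0]
opening: 0.0004
grip_force: 2.5
time: 3.95
tool_pos: [0.5424, -0.2197, 0.1617]
tool_rot: [3.14, 0.001, 1.745]
contact_force: [-0.9, 0.9, 7.8]
opening: 0.0004
grip_force: 3.6
time: 4.15
tool_pos: [0.5426, -0.2198, 0.1618]
tool_rot: [3.139, 0.002, 1.745]
contact_force: [-1.9, 1.2, 9.0]
opening: 0.0007
grip_force: 4.8
```

```bash
python3 -m handwheel '[0,0,-0.5,0,0, 0,0,0,0,0]'; python3 -m handwheel '[0,0,-0.5,0,0, 0,0,0,0,0]'
```

```text
time: 4.35
tool_pos: [0.5428, -0.2199, 0.1617]
tool_rot: [3.139, 0.002, 1.745]
contact_force: [-1.8, 1.4, 11.7]
opening: 0.0003
grip_force: 6.1
time: 4.55
tool_pos: [0.543, -0.2199, 0.1617]
tool_rot: [3.138, 0.003, 1.745]
contact_force: [-2.0, 2.7, 14.4]
opening: 0.0005
grip_force: 7.3
```

It is at the hard stop: height no longer changes while force rises to 14 N. Next I retreat, open, and check that the bottle is shut and hasn't shifted.

```bash
python3 -m handwheel '[0,0,3,0,0, 0,0,12,0,0, 0,0,25,0,0, 0,0,35,0,1, 0,0,0,0,1, 0,0,0,0,1, 0,0,0,0,1, 0,0,0,0,1]'
python3 - <<'E'
from h import *
o=robot.observe(); print(o['tool_pos'],o['opening'])
im,d,W=cloud('wrist'); 
B=W.reshape(-1,3); B=B[~np.isnan(B[:,0])]; B=B[np.linalg.norm(B[:,:2]-[.5425,-.219],axis=1)<.045]
for lo,hi in [(.105,.126),(.14,.17)]:
    Q=B[(B[:,2]>lo)&(B[:,2]<hi)]
    print(lo,len(Q),Q.mean(0).round(4),np.median(Q[:,2]),cv2.minAreaRect(Q[:,:2].astype(np.float32)))
z=np.load('c.npz'); print('spray',z['Wa'][152,330],z['Wa'][128,331])
E
```

```text
time: 5.35
tool_pos: [0.5414, -0.2193, 0.233]
tool_rot: [-3.14, -0.002, 1.745]
contact_force: [-0.4, 0.0, 0.0]
opening: 0.0361
grip_force: 0.0
[ 0.54144638 -0.21930591  0.23299671] 0.0360788971446834
0.105 2052 [ 0.5411 -0.2139  0.12  ] 0.12109254834837843 ((0.5418633222579956, -0.2182227224111557), (0.04278790205717087, 0.06480763107538223), 12.311568260192871)
0.14 426 [ 0.5419 -0.2182  0.1471] 0.14717553990030124 ((0.5420467257499695, -0.21871158480644226), (0.018251046538352966, 0.018240971490740776), 86.15593719482422)
spray [ 0.75528507 -0.11743616  0.17459751] [ 0.81030383 -0.11728028  0.2022875 ]
```

The spout top is now at 0.1472 (shut) and the bottle hasn't moved. Descending open to TCP z = 0.101 keeps the palm about 5 mm above the spout.

```bash
python3 -m handwheel '[0,0.5,0,0.01,1, 0,0,0,0,1, 0,0,-20,0,1, 0,0,-20,0,1, 0,0,-30,0,1, 0,0,-25,0,1, 0,0,0,0,1, 0,0,0,0,1]'; python3 -m handwheel '[0,0,-20,0,1, 0,0,-10,0,1, 0,0,-4,0,1, 0,0,0,0,1, 0,0,0,0,1]'
```

```text
time: 6.2
tool_pos: [0.5421, -0.2192, 0.1396]
tool_rot: [-3.141, -0.0, 1.755]
contact_force: [0.5, 0.0, 0.4]
opening: 0.0913
grip_force: 0.0
time: 6.7
tool_pos: [0.5424, -0.2193, 0.1061]
tool_rot: [3.14, 0.001, 1.755]
contact_force: [0.5, -0.5, 0.0]
opening: 0.0918
grip_force: 0.0
```

```bash
python3 -m handwheel '[0,0,-3,0,0.9, 0,0,-2,0,0.75, 0,0,0,0,0.65, 0,0,0,0,0.57, 0,0,0,0,0.52, 0,0,0,0,0.5, 0,0,0,0,0.5]' 5; python3 -m handwheel '[0,0,0,0,0.48, 0,0,0,0,0.46, 0,0,0,0,0.45, 0,0,0,0,0.44, 0,0,0,0,0.42, 0,0,0,0,0.4, 0,0,0,0,0.3, 0,0,0,0,0.2]' 5
```

```text
time: 7.4
tool_pos: [0.542, -0.2191, 0.1003]
tool_rot: [3.141, 0.0, 1.755]
contact_force: [-0.2, -0.5, -0.0]
opening: 0.0466
grip_force: 0.0
time: 8.2
tool_pos: [0.5421, -0.2191, 0.1003]
tool_rot: [3.141, 0.0, 1.755]
contact_force: [0.2, -0.2, 1.3]
opening: 0.0422
grip_force: 5.0
```

Gripping at 5 N, with an opening of 42.2 mm that matches the bottle. Raise to 7.5 N and lift slowly.

```bash
python3 -m handwheel '[0,0,0,0,0.2, 0,0,0,0,0.2, 0,0,1,0,0.2, 0,0,2,0,0.2, 0,0,4,0,0.2, 0,0,6,0,0.2, 0,0,6,0,0.2, 0,0,0,0,0.2]' 7.5; python3 -m handwheel '[0,0,10,0,0.2, 0,0,15,0,0.2, 0,0,20,0,0.2, 0,0,20,0,0.2, 0,0,10,0,0.2, 0,0,0,0,0.2, 0,0,0,0,0.2]'
python3 - <<'E'
from h import *
im,d,W=cloud('wrist'); cv2.imwrite('pics/w2.png',im); b,_,_=cloud('scene'); cv2.imwrite('pics/s2.png',b)
cv2.imwrite('pics/both.png',cv2.hconcat([cv2.resize(im,(400,300)),cv2.resize(b[100:310,60:340],(400,300))]))
E
```

```text
time: 9.0
tool_pos: [0.5425, -0.2194, 0.1205]
tool_rot: [3.14, 0.001, 1.755]
contact_force: [0.6, -0.9, -1.9]
opening: 0.0418
grip_force: 7.4
time: 9.7
tool_pos: [0.5416, -0.2189, 0.1937]
tool_rot: [-3.141, -0.001, 1.755]
contact_force: [0.1, -0.1, -2.1]
opening: 0.0426
grip_force: 7.4
```

View pics/both.png

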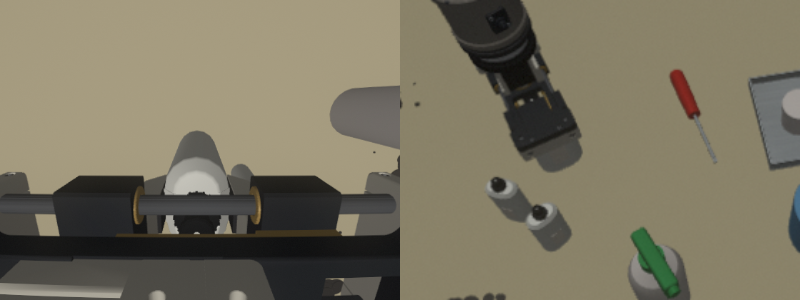

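The bottle (about 2.1 N) is held upright in the pads at left-panel (197,200), and the lookalikes and screwdriver are untouched. The underside is at about 0.093, clear of the 54 mm jar. Next I carry it +525 mm in y to (0.552, 0.306), midway between the jar and the tray end.

```bash
python3 -m handwheel '[0,5,0,0,0.2, 0,15,0,0,0.2, 1,25,0,0,0.2, 1,30,0,0,0.2, 1,35,0,0,0.2, 1,35,0,0,0.2, 1,35,0,0,0.2, 1,35,0,0,0.2]'; python3 -m handwheel '[1,35,0,0,0.2, 1,35,0,0,0.2, 1,35,0,0,0.2, 1,35,0,0,0.2, 1,35,0,0,0.2, 0,35,0,0,0.2, 0,30,0,0,0.2, 0,25,0,0,0.2]'; python3 -m handwheel '[0,20,0,0,0.2, 0,14,0,0,0.2, 0,8,0,0,0.2, 0,3,0,0,0.2, 0,0,0,0,0.2, 0,0,0,0,0.2]'
python3 - <<'E'
from h import *
a,_,W=cloud('top'); b,_,Wb=cloud('scene'); cv2.imwrite('pics/t3.png',cv2.hconcat([cv2.resize(a[140:320,80:320],(400,300)),cv2.resize(b[90:300,250:530],(400,300))]))
j=W.reshape(-1,3); s=(np.linalg.norm(j[:,:2]-[.5422,.172],axis=1)<.05)&(j[:,2]>.045)&(j[:,2]<.065); print(s.sum(),cv2.minEnclosingCircle(j[s][:,:2].astype(np.float32)) if s.sum() else 0)
E
```

```text
time: 10.6
tool_pos: [0.5473, -0.0015, 0.1941]
tool_rot: [-3.141, -0.001, 1.755]
contact_force: [0.1, -0.3, -1.2]
opening: 0.0421
grip_force: 7.4
time: 11.4
tool_pos: [0.5516, 0.2637, 0.1939]
tool_rot: [-3.141, -0.0, 1.756]
contact_force: [0.7, 0.6, -1.8]
opening: 0.0421
grip_force: 7.4
time: 12.0
tool_pos: [0.5531, 0.3051, 0.1943]
tool_rot: [-3.141, 0.0, 1.754]
contact_force: [0.1, -0.2, -2.0]
opening: 0.0421
grip_force: 7.4
410 ((0.542666494846344, 0.17380325496196747), 0.03133052587509155)
```

View pics/t3.png

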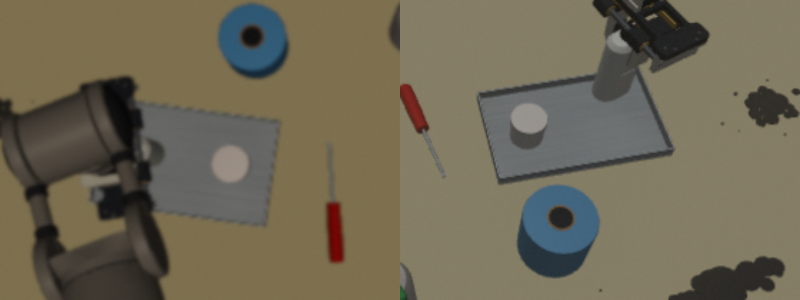

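The bottle hangs upright over the tray's free half (right panel, (612,70)) and the jar (528,120) is undisturbed. Expected touchdown is at TCP z ≈ 0.103.

```bash
python3 -m handwheel '[0,0,-5,0,0.2, 0,0,-15,0,0.2, 0,0,-20,0,0.2, 0,0,-20,0,0.2, 0,0,-12,0,0.2, 0,0,-6,0,0.2, 0,0,-3,0,0.2, 0,0,0,0,0.2]'; python3 -m handwheel '[0,0,-2,0,0.2, 0,0,-2,0,0.2, 0,0,-1,0,0.2, 0,0,-1,0,0.2, 0,0,0,0,0.2]'; python3 -m handwheel '[0,0,-1,0,0.2, 0,0,-1,0,0.2, 0,0,0,0,0.2]'
```

```text
time: 12.9
tool_pos: [0.5532, 0.306, 0.1135]
tool_rot: [3.141, -0.0, 1.755]
contact_force: [-0.4, -0.1, -1.4]
opening: 0.0422
grip_force: 7.4
time: 13.4
tool_pos: [0.5529, 0.3059, 0.1072]
tool_rot: [-3.142, 0.0, 1.755]
contact_force: [0.1, 0.6, -2.6]
opening: 0.0422
grip_force: 7.4
time: 13.7
tool_pos: [0.5529, 0.3059, 0.1051]
tool_rot: [-3.141, 0.0, 1.755]
contact_force: [-0.8, -0.1, -1.5]
opening: 0.0423
grip_force: 7.4
```

```bash
python3 -m handwheel '[0,0,-0.7,0,0.2, 0,0,-0.7,0,0.2, 0,0,0,0,0.2, 0,0,0,0,0.2]'; python3 -m handwheel '[0,0,-0.5,0,0.2, 0,0,0,0,0.2, 0,0,0,0,0.2]'; python3 -m handwheel '[0,0,-0.5,0,0.2, 0,0,0,0,0.2, 0,0,0,0,0.2]'
```

```text
time: 14.1
tool_pos: [0.5529, 0.3059, 0.1038]
tool_rot: [3.142, 0.0, 1.755]
contact_force: [0.5, 0.9, -2.2]
opening: 0.0423
grip_force: 7.4
time: 14.4
tool_pos: [0.553, 0.306, 0.1033]
tool_rot: [3.141, -0.0, 1.755]
contact_force: [-0.1, -0.1, -2.0]
opening: 0.0422
grip_force: 7.4
time: 14.7
tool_pos: [0.5531, 0.3059, 0.1033]
tool_rot: [3.141, -0.0, 1.755]
contact_force: [-0.7, -1.0, 1.8]
opening: 0.0424
grip_force: 7.5
```

Touchdown at 0.1033 as expected: force rose from −2.0 to +1.8 N and height stopped changing. Release and retreat straight up.

```bash
python3 -m handwheel '[0,0,0,0,0.46, 0,0,0,0,0.5, 0,0,0,0,0.6, 0,0,0,0,0.75, 0,0,0,0,0.9, 0,0,0,0,1, 0,0,0,0,1, 0,0,0,0,1]'; python3 -m handwheel '[0,0,5,0,1, 0,0,15,0,1, 0,0,25,0,1, 0,0,30,0,1, 0,0,30,0,1, 0,0,25,0,1]'; python3 -m handwheel '[-8,-20,0,0,1, -10,-35,0,0,1, -10,-40,0,0,1, -10,-40,0,0,1, -10,-40,0,0,1, -10,-40,0,0,1, -10,-35,0,0,1, 0,0,0,0,1]'
python3 -m handwheel '[0,-35,0,0,1, 0,-40,0,0,1, 0,-40,0,0,1, 0,-30,0,0,1, 0,-10,0,0,1, 0,0,0,0,1, 0,0,0,0,1]'
python3 - <<'E'
from h import *
a,_,W=cloud('top'); b,_,Wb=cloud('scene'); cv2.imwrite('pics/t4.png',cv2.hconcat([cv2.resize(a[140:320,80:320],(400,300)),cv2.resize(b[90:300,250:530],(400,300))]))
for X in (W,Wb):
    j=X.reshape(-1,3); f=lambda c,r,lo,hi: j[(np.linalg.norm(j[:,:2]-c,axis=1)<r)&(j[:,2]>lo)&(j[:,2]<hi)]
    s=f([.5422,.172],.05,.045,.065); print('jar',cv2.minEnclosingCircle(s[:,:2].astype(np.float32)))
    for lo,hi in [(.108,.13),(.143,.17)]:
        s=f([.553,.306],.06,lo,hi); print(lo,len(s),np.median(s,0).round(4),cv2.minAreaRect(s[:,:2].astype(np.float32)))
E
```

```text
time: 15.5
tool_pos: [0.553, 0.3059, 0.1028]
tool_rot: [3.142, 0.0, 1.755]
contact_force: [0.2, -0.4, -0.3]
opening: 0.0888
grip_force: 0.0
time: 16.1
tool_pos: [0.5531, 0.306, 0.2352]
tool_rot: [3.14, -0.0, 1.755]
contact_force: [0.9, 0.6, 0.8]
opening: 0.0919
grip_force: 0.0
time: 16.9
tool_pos: [0.4841, 0.0526, 0.2335]
tool_rot: [3.141, 0.001, 1.751]
contact_force: [0.1, 0.1, -0.3]
opening: 0.0919
grip_force: 0.0
time: 17.6
tool_pos: [0.485, -0.0979, 0.2329]
tool_rot: [3.141, -0.001, 1.755]
contact_force: [-0.3, 0.4, -1.3]
opening: 0.0916
grip_force: 0.0
jar ((0.5424521565437317, 0.1740829348564148), 0.03127700462937355)
0.108 255 [0.5526 0.2992 0.1241] ((0.5531594157218933, 0.30698052048683167), (0.04197339713573456, 0.0637204721570015), 0.9975816011428833)
0.143 35 [0.5538 0.3073 0.1509] ((0.5529627799987793, 0.30740708112716675), (0.014833797700703144, 0.015580480918288231), 46.019168853759766)
jar ((0.5427403450012207, 0.17094236612319946), 0.03217209503054619)
0.108 355 [0.564  0.2913 0.1224] ((0.5575749278068542, 0.3015667796134949), (0.06272169202566147, 0.04798242449760437), 68.32089233398438)
0.143 53 [0.5525 0.3046 0.15  ] ((0.5528959035873413, 0.305520623922348), (0.018997645005583763, 0.01603970304131508), 86.21185302734375)
```

View pics/t4.png

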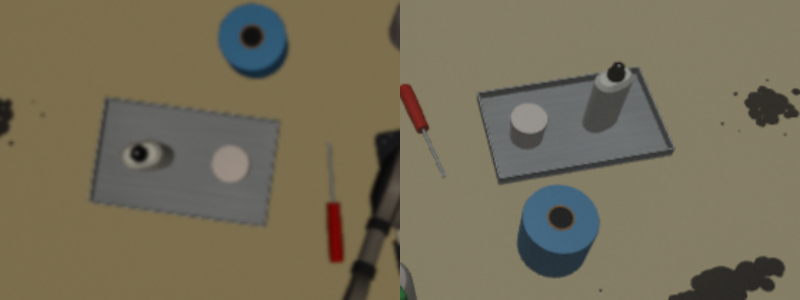

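The bottle stands upright in the tray (left panel (142,153), right panel (605,95)). Its spout top is at 0.1505, which is 3 mm of floor plus 147.5 mm, so it is shut. The jar and everything else in view are unchanged and the robot is clear.

```bash
python3 -c "
from cell import robot
print(robot.hand_in())"
```

```text
the job is handed in; nothing more can be done
None
```

The job is handed in: the spout was pressed fully shut (14 N at most), the bottle was carried upright at about 7.5 N and set down softly beside the jar in the tray, and the arm finished clear after about 18 s.

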